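# Weigh a label roll and put it away

### The job

Weigh the taller of the two label rolls, then put it away: slide it straight up off its post, stand it flat on the scale's steel pan, wholly inside the pan's edge, and take your hand off it for a good second; then take it again and lower it into the white box until it lies flat on the box's floor. Do not lever the roll hard against its post, and set it down both times rather than letting it drop. Leave the shorter roll on its post and the bottles, flask and strip cup standing where they are.

Things in the scene. Friction and masses are not known exactly. Their poses are not given: they have to be found in the camera images.
- tall_roll: the taller roll of paper labels: a rigid ring, outer dia 64, bore 42 dia (wall 11 thick), 40 tall, about 70 g, axis upright; starts on post_a, resting on the stand's bar. Origin on its axis at its underside, z up along the axis. On the post no finger fits into the bore; off it, one does.
- short_roll: the shorter roll: same 64 outer dia and 42 bore, only 20 tall, on post_b; stays there. Origin on its axis at its underside.
- stand: wooden label stand fixed to the table: a bar 210 (x) x 80 (y) x 10 thick carrying two upright posts 130 apart (at x = +65 and -65), each 30 dia with its top 62 above the table. Origin at the centre of its underside. It may stand at any yaw.
- post_a: the post of the stand at its x = +65, under the taller roll: 30 dia, upright; origin on its axis at its foot, 10 above the table, top 52 above the origin
- post_b: the post of the stand at its x = -65, under the shorter roll; same size and origin
- scale_pan (a point): centre of the top face of the pocket scale's square steel pan, 88 x 88, 22 above the table; x and y along the pan's edges, z up. The black scale body, 140 (x) x 100 (y) x 16 high, is fixed to the table; its middle lies 21 from the pan's centre towards the pan's -x, where the display is.
- box_in (a point): centre of the inner floor of the open white plastic box, 5 above the table; x along its longer inside length. Inside 90 (x) x 78 (y); walls 5 thick, their rim 65 above the table; fixed to the table. The roll fits with room for one finger beside it at one end (along x), not for a finger on both sides.
- bottle_1: amber glass dropper bottle with black cap and bulb, 30 dia, 88 tall, loose bystander; origin at the centre of its underside
- bottle_2: amber glass dropper bottle with black cap and bulb, 30 dia, 88 tall, loose bystander; origin at the centre of its underside
- bottle_3: amber glass dropper bottle with black cap and bulb, 30 dia, 88 tall, loose bystander; origin at the centre of its underside
- bottle_4: amber glass dropper bottle with black cap and bulb, 30 dia, 88 tall, loose bystander; origin at the centre of its underside
- flask: clear glass bottle with a stopper, 52 dia, 100 tall, loose bystander; origin at the centre of its underside
- strip_cup: cardboard tube of paper test strips, 42 dia, 85 tall (strips to 125), loose bystander; origin at the centre of its underside
Mind the look-alikes: they are no part of the job. What is shaped like the tall_roll but green or orange is not meant.

How it is judged:
By the outcome, as a careful person would: the job done as asked, in the order asked, and still so for the second after the job is handed in, with the robot touching nothing.
It also fails if it takes over 61 s, if anything falls off the work surface, if the arm or the gripper's body presses on something with over 40 N, if the wrist force passes 120 N, or if a joint passes its speed limit or range.

### The arm

A 6-joint arm with a two-finger parallel gripper is mounted at the origin on the work surface. World frame = base frame: x ahead of the robot, y to its left, z up, the work surface at z = 0. Lengths are in mm, angles in rad, forces in N, time in s.
With the tool pointing down it reaches from about 350 to 725 mm from the base axis. Payload 4.3 kg.
Tool frame: the origin (TCP) lies midway between the tips of the shut fingers; the grasp point (between the pads) lies grip_depth behind it (grip_depth is the distance from the TCP to the grasp point, in mm); z points along the fingers, y is the line along which they close (so a half turn about z gives the same grasp; the last joint's range is limited). The gripper opens to 85 mm and grips with 20 to 120 N. Pads are 22 mm wide; open, the fingers measure 114 mm over their backs; the gripper's body (76 mm by 85 mm) begins 54 mm behind the grasp point. The pads swing forward as they close: fully open they stand 13 mm farther back than shut.
Start: joints at [-1.284, 0.377, 0.081, 1.274, 0, 1.46], TCP at [222.234, -530.357, 231.329] pointing down, gripper open.
Joint ranges: [-2.72, 2.72], [-0.84, 1.66], [-1.02, 1.22], [-1.77, 2.12], [-1.37, 1.28], [-3.14, 3.14]. Speed limits (rad/s): [2.57, 2.57, 3.14, 3.14, 3.14, 3.14].

### API

Orientations are given as a rotation vector (axis times angle).
In Python, from cell import state, grab_frame, camera_params, job_done, grip_depth gives the robot as it stands.
- The arm moves only by the tool arm_command, never from a script. Its argument "plan" is text: rows parted by semicolons, each of 7 numbers parted by spaces: the shift along the tool's x, y, z in cm, then the turn, a rotation vector about the tool's x, y, z in degrees, then the opening, from 0 (shut) to 1 (fully open). In form: x y z rx ry rz fingers; .... A call has 1 to 8 rows; each row shifts and turns the commanded pose from where the row before left it, along the tool's axes as they then stand; what a row does not reach is not made up. A row lasts 1/12 s, in which the tool goes at most 41.7 mm and 7.16 degrees, less where a joint would pass 70% of its speed; a pose out of reach is approached as far as the arm can. A call with a gripper value outside its range is refused whole. The fingers move at their own pace and stop on an object; the grip force is fixed at half the most. Time passes only in rows, so rows that do not move let the fingers close. It gives the time, the measured TCP pose, the force, the opening and the grip force at its end, in the units of the state.
- state(): the state, without advancing time (a new reading comes with each control period).
- grab_frame(name): name is "scene" or "top" or "wrist"; returns the picture (384x512x3 uint8, red, green, blue); there is no depth.
- camera_params(name): a dict with "mtx" (3x3 intrinsics, pixels), "rvec" (rotation vector, rad) and "tvec" (3), from world to camera coordinates, as OpenCV has them. Camera axes: x right, y down, z forward; pixel columns grow to the right and rows downward; lengths in mm; the calibration is good to about 2 mm. A picture is of the moment at which its call begins: read the wrist's pose just before it. camera_params takes no time and is no camera call; for the wrist camera it gives the pose at the moment of the call.
- job_done(): hands the job in; it is judged then, once.
The state is a dict: "t": time; "joints": joint angles; "dq": joint speeds; "joint_efforts": joint torques, N m; "tool_pos": TCP position; "tcp_rot": TCP orientation; "contact_force": force on the tool from outside, world axes, zero at the start; "wrist_torque": the same for the moment, N m; "gripper_width": finger opening in mm; "grasp_force": force on a finger pad.
Only numpy, scipy, OpenCV 4.12 (cv2) and the standard library are available. Lean on these libraries where they do the work, as an engineer would, in place of code of your own. Each camera call takes 0.05 s, during which the arm holds its last target. There are 200 camera calls.

## Working session

There is one attempt and no reset: what is moved stays moved. The work goes in short steps, Python scripts to look and compute and a tool call to move; the robot and the scene stay as the last step left them, time stands still between calls to the robot, and variables do not carry over. Pictures are saved under pics/ and viewed, at most 10 in all, crops included, and the job is handed in when it is done.

Besides the shell and the picture viewer there is one more tool, called after "Call:" as name(argument=value, ...) on one line, values as JSON. arm_command: Moves the arm, as the interface text tells. Its arguments: {"type":"object","properties":{"plan":{"type":"string"}},"required":["plan"]}

```bash
ls; mkdir -p pics
python3 - <<'E'
from cell import *
import cv2
print(state(), grip_depth if not callable(grip_depth) else grip_depth())
for n in("scene","top"):
    f=grab_frame(n); cv2.imwrite(f"pics/{n}0.png",f[...,::-1]); print(n,camera_params(n))
E
```

```text
pics
{'t': 0.0, 'joints': array([-1.28430225e+00,  3.78061349e-01,  7.96411864e-02,  1.27443463e+00,
        1.23260645e-05,  1.46049438e+00]), 'dq': array([-0.00069864, -0.00087499, -0.00132383,  0.00137803, -0.00044787,
        0.00168908]), 'joint_efforts': array([-1.32965284e-03, -4.63602555e+01,  2.69877309e+01,  2.09074421e-02,
       -3.50026803e-04,  2.05309493e-05]), 'tool_pos': array([ 222.03682365, -529.68041419,  230.36780617]), 'tcp_rot': array([-3.07795455e+00, -6.18800441e-01,  2.65023816e-04]), 'contact_force': array([-0.20499463,  0.47039951, -0.56769841]), 'wrist_torque': array([ 0.01526869, -0.01142663,  0.05616356]), 'grasp_force': 0.0, 'gripper_width': 85.56423413248767} 18.700000000000003
scene {'mtx': array([[496.11426301,   0.        , 253.10819745],
       [  0.        , 496.11426301, 188.55346785],
       [  0.        ,   0.        ,   1.        ]]), 'rvec': array([ 1.84414656,  1.22386954, -0.7059869 ]), 'tvec': array([-238.75329979, -217.11349748, 1633.11181067])}
top {'mtx': array([[401.79565357,   0.        , 260.57778359],
       [  0.        , 401.79565357, 190.96239306],
       [  0.        ,   0.        ,   1.        ]]), 'rvec': array([ 2.14960853, -2.11968921,  0.20551552]), 'tvec': array([ -5.46031766, 561.19929521, 960.10971014])}
```

View pics/top0.png

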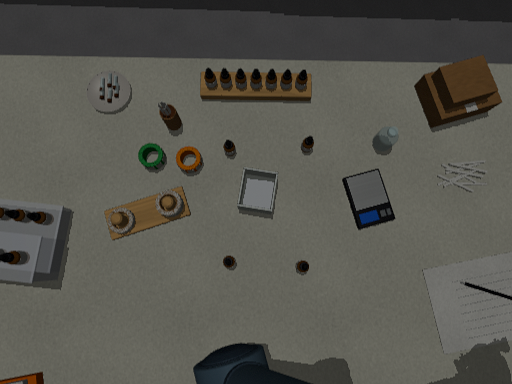

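View pics/scene0.png

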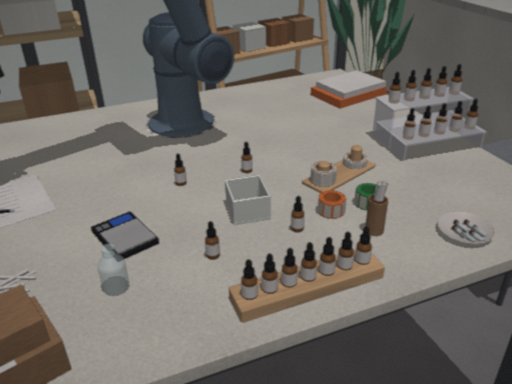

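The top view shows the white rolls on the stand at (169,204) and (121,221). The green ring at (151,156) and the orange ring at (189,158) are look-alikes. The box is at (258,192) and the pan at (368,190). In the scene view, the roll at (323,173) looks taller than the one at (355,157), and it matches top (169,204). I'll check this in a close crop.

```bash
cat > h.py <<'E'
import numpy as np, cv2
from cell import *
def ray(n,px,z,cp=None):
    c=cp or camera_params(n); R=cv2.Rodrigues(np.array(c["rvec"]))[0]; t=np.array(c["tvec"]).ravel()
    p=cv2.undistortPoints(np.array(px,float).reshape(-1,1,2),c["mtx"],None)[:,0]
    d=np.c_[p,np.ones(len(p))]@R; o=-R.T@t
    return o+d*((z-o[2])/d[:,2])[:,None]
def proj(n,P,cp=None):
    c=cp or camera_params(n)
    return cv2.projectPoints(np.array(P,float).reshape(-1,3),np.array(c["rvec"]),np.array(c["tvec"]),c["mtx"],None)[0][:,0]
E
python3 - <<'E'
from h import *
a=cv2.imread("pics/top0.png"); s=cv2.imread("pics/scene0.png")
z=lambda i,x,y:cv2.resize(i[y:y+75,x:x+100],(400,300),interpolation=cv2.INTER_CUBIC)
cv2.imwrite("pics/c1.png",np.vstack([np.hstack([z(a,98,175),z(s,290,130)]),np.hstack([z(a,208,155),z(a,318,160)])]))
print(ray("top",[(169,204)],50),proj("scene",ray("top",[(169,204)],50)))
hsv=cv2.cvtColor(a,cv2.COLOR_BGR2HSV)
for p in [(150,215),(115,231),(368,190),(258,192),(300,220),(241,180),(390,210)]: print(p,a[p[1],p[0]],hsv[p[1],p[0]])
E
```

```text
[[524.72423696 230.10128341  50.        ]] [[320.3535422  166.42527724]]
(150, 215) [ 45  77 100] [ 17 140 100]
(115, 231) [87 92 95] [19 21 95]
(368, 190) [82 83 81] [75  6 83]
(258, 192) [121 119 116] [102  11 121]
(300, 220) [ 94 103 103] [ 30  22 103]
(241, 180) [92 99 96] [43 18 99]
(390, 210) [35 34 33] [105  15  35]
```

View pics/c1.png

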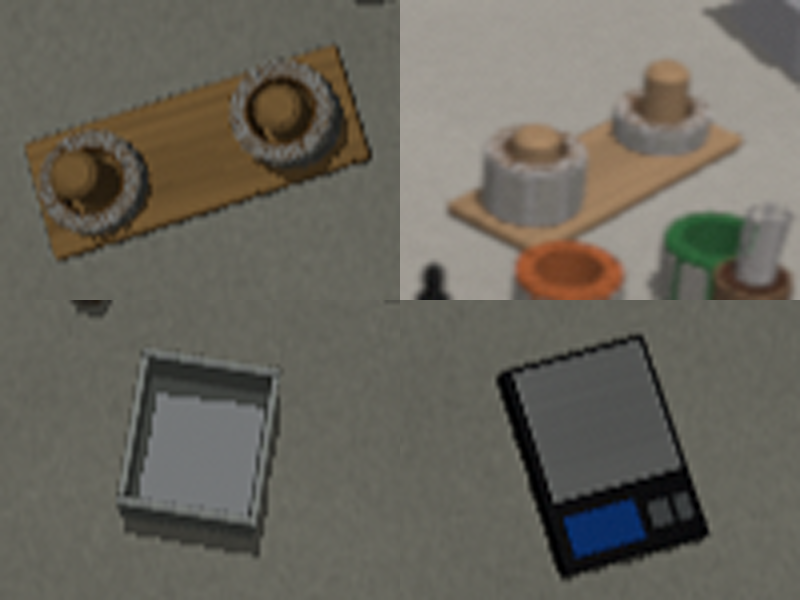

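The crop confirms it: the roll at top (169,204) stands taller, covering most of its post, and the other one is the short roll. Next I convert corner pixels to positions.

Run:
```python
from h import *
def pts(c,dx,dy,ox,oy): return [((x-dx+.5)/4-.5+ox,(y-dy+.5)/4-.5+oy) for x,y in c]
def rep(n,q,z):
    w=ray("top",q,z); r=cv2.minAreaRect(w[:,:2].astype(np.float32)); print(n,"\n",w[:,:2].round(1).tolist(),"mean",w.mean(0).round(1),r)
    e=w[1]-w[0]; print("edge dirs deg",[round(float(np.degrees(np.arctan2(*(w[(i+1)%4]-w[i])[1::-1]))),1) for i in range(4)]); return w
rep("bar",pts([(25,143),(335,45),(372,158),(60,260)],0,0,98,175),10)
rep("rim",pts([(143,350),(280,372),(256,525),(120,508)],0,300,208,155),65)
rep("pan",pts([(508,372),(640,338),(690,470),(552,503)],400,300,318,160),22)
rep("body",pts([(497,374),(642,335),(708,534),(565,578)],400,300,318,160),16)
a=cv2.imread("pics/top0.png");hsv=cv2.cvtColor(a,cv2.COLOR_BGR2HSV)
# floor of box & wood mask
def biggest(m,x0,y0,x1,y1):
    k=np.zeros_like(m);k[y0:y1,x0:x1]=m[y0:y1,x0:x1]
    cs=cv2.findContours(k,cv2.RETR_EXTERNAL,cv2.CHAIN_APPROX_NONE)[0];return max(cs,key=cv2.contourArea)[:,0]
m=((hsv[...,1]>90)&(hsv[...,2]>35)).astype(np.uint8)
c=cv2.convexHull(biggest(m,98,180,198,245))[:,0]; print("bar mask",cv2.minAreaRect(ray("top",c,10)[:,:2].astype(np.float32)))
# bystanders, caps
for n,p in dict(b1=(229,262),b2=(302,267),b3=(229,148),b4=(308,144)).items(): print(n,ray("top",[p],80)[0].round(0))
print("flask",ray("top",[(387,137)],70),"cup",ray("top",[(168,114)],80), "rings",ray("top",[(189,158),(151,156)],40))
# scene-view cross-check: tall roll top centre, box rim
print(ray("scene",[(290+540/4-100,130+148/4)],50))
```

```text
bar 
 [[511.4, 405.1], [578.7, 209.0], [504.9, 181.7], [436.8, 376.9]] mean [507.9 293.2  10. ] ((508.13330078125, 293.4210205078125), (79.72677612304688, 208.80859375), 19.23626136779785)
edge dirs deg [-71.0, -159.7, 109.2, 20.7]
rim 
 [[618.4, 46.4], [605.7, -39.4], [509.3, -25.2], [518.6, 58.5]] mean [563.   10.1  65. ] ((563.2920532226562, 9.410369873046875), (86.70616149902344, 100.60769653320312), 83.09069061279297)
edge dirs deg [-98.4, 171.6, 83.7, -6.9]
pan 
 [[605.0, -216.8], [629.2, -304.2], [542.1, -333.2], [519.3, -243.1]] mean [ 573.9 -274.3   22. ] ((573.55517578125, -275.0197448730469), (91.6612548828125, 95.43946075439453), 15.466776847839355)
edge dirs deg [-74.5, -161.6, 104.2, 17.0]
body 
 [[604.8, -210.9], [632.7, -307.5], [501.4, -345.1], [471.7, -251.6]] mean [ 552.7 -278.8   16. ] ((551.9053344726562, -278.45477294921875), (139.16448974609375, 100.50729370117188), 16.076595306396484)
edge dirs deg [-73.9, -164.0, 107.6, 17.0]
bar mask ((507.757568359375, 293.924072265625), (79.50294494628906, 209.33265686035156), 19.250097274780273)
b1 [384.  75.  80.]
b2 [375. -97.  80.]
b3 [663.  83.  80.]
b4 [ 677. -114.   80.]
flask [[ 701.67915221 -316.35483223   70.        ]] cup [[748.96853625 238.21014586  80.        ]] rings [[646.27062332 187.34276292  40.        ]
 [649.93779486 284.91656443  40.        ]]
[[532.1862745  239.36414693  50.        ]]
```

```bash
cat >> h.py <<'E'
from scipy.spatial.transform import Rotation as Ro
import math
def plan(tx,ty,tz,yaw,step=3.6,turn=6.0,grip=1.0):
    "rows (tool axes) from the measured pose to TCP target with tool y at yaw deg, pointing down"
    s=state(); p=np.array(s["tool_pos"]); R=Ro.from_rotvec(s["tcp_rot"]); y=math.radians(yaw)
    Y=np.array([math.cos(y),math.sin(y),0]); Z=np.array([0,0,-1.]); T=Ro.from_matrix(np.c_[np.cross(Y,Z),Y,Z])
    rv=(R.inv()*T).as_rotvec(degrees=True); d=(np.array([tx,ty,tz])-p)/10
    n=max(1,math.ceil(np.linalg.norm(d)/step),math.ceil(np.linalg.norm(rv)/turn))
    print("t",round(s["t"],2),"pos",p.round(1),"F",s["contact_force"].round(1),"w",round(s["gripper_width"],1),"n",n)
    q=R; out=[]
    for i in range(n):
        sh=q.inv().apply(d/n); out.append(" ".join(f"{v:.2f}" for v in sh)+" "+" ".join(f"{v:.1f}" for v in rv/n)+f" {grip:g}"); q=q*Ro.from_rotvec(rv/n,degrees=True)
    for i in range(0,n,8): print("; ".join(out[i:i+8]))
E
python3 -c "
from h import *
plan(529,232,180,19.3)"
```

```text
t 0.1 pos [ 222.  -529.8  230.4] F [-0.5  0.3 -0.2] w 85.2 n 23
2.51 -2.54 0.22 -0.0 -0.0 -3.8 1; 2.67 -2.37 0.22 -0.0 -0.0 -3.8 1; 2.82 -2.19 0.22 -0.0 -0.0 -3.8 1; 2.96 -2.00 0.22 -0.0 -0.0 -3.8 1; 3.08 -1.80 0.22 -0.0 -0.0 -3.8 1; 3.20 -1.59 0.22 -0.0 -0.0 -3.8 1; 3.29 -1.38 0.22 -0.0 -0.0 -3.8 1; 3.38 -1.16 0.22 -0.0 -0.0 -3.8 1
3.45 -0.94 0.22 -0.0 -0.0 -3.8 1; 3.50 -0.71 0.22 -0.0 -0.0 -3.8 1; 3.54 -0.48 0.22 -0.0 -0.0 -3.8 1; 3.56 -0.24 0.22 -0.0 -0.0 -3.8 1; 3.57 -0.01 0.22 -0.0 -0.0 -3.8 1; 3.56 0.22 0.22 -0.0 -0.0 -3.8 1; 3.54 0.46 0.22 -0.0 -0.0 -3.8 1; 3.50 0.69 0.22 -0.0 -0.0 -3.8 1
3.45 0.92 0.22 -0.0 -0.0 -3.8 1; 3.38 1.14 0.22 -0.0 -0.0 -3.8 1; 3.30 1.36 0.22 -0.0 -0.0 -3.8 1; 3.20 1.58 0.22 -0.0 -0.0 -3.8 1; 3.09 1.78 0.22 -0.0 -0.0 -3.8 1; 2.97 1.98 0.22 -0.0 -0.0 -3.8 1; 2.83 2.17 0.22 -0.0 -0.0 -3.8 1
```

Call:
arm_command(plan="2.5 -2.5 0.2 0 0 -3.8 1; 2.7 -2.4 0.2 0 0 -3.8 1; 2.8 -2.2 0.2 0 0 -3.8 1; 3.0 -2.0 0.2 0 0 -3.8 1; 3.1 -1.8 0.2 0 0 -3.8 1; 3.2 -1.6 0.2 0 0 -3.8 1; 3.3 -1.4 0.2 0 0 -3.8 1; 3.4 -1.2 0.2 0 0 -3.8 1")

```text
t: 0.77
tool_pos: [328.5, -262.2, 214.9]
tcp_rot: [-2.807, -1.409, 0.0]
contact_force: [0.8, 0.2, 0.8]
gripper_width: 85.4
grasp_force: 0.0
```

Call:
arm_command(plan="3.4 -0.9 0.2 0 0 -3.8 1; 3.5 -0.7 0.2 0 0 -3.8 1; 3.5 -0.5 0.2 0 0 -3.8 1; 3.6 -0.2 0.2 0 0 -3.8 1; 3.6 0 0.2 0 0 -3.8 1; 3.6 0.2 0.2 0 0 -3.8 1; 3.5 0.5 0.2 0 0 -3.8 1; 3.5 0.7 0.2 0 0 -3.8 1")

```text
t: 1.43
tool_pos: [434.1, 2.8, 199.0]
tcp_rot: [-2.339, -2.097, 0.001]
contact_force: [0.5, -1.2, 0.1]
gripper_width: 85.8
grasp_force: 0.0
```

Call:
arm_command(plan="3.4 0.9 0.2 0 0 -3.8 1; 3.4 1.1 0.2 0 0 -3.8 1; 3.3 1.4 0.2 0 0 -3.8 1; 3.2 1.6 0.2 0 0 -3.8 1; 3.1 1.8 0.2 0 0 -3.8 1; 3.0 2.0 0.2 0 0 -3.8 1; 2.8 2.2 0.2 0 0 -3.8 1; 0 0 0 0 0 0 1")

```text
t: 2.1
tool_pos: [526.5, 239.0, 183.8]
tcp_rot: [-1.789, -2.581, -0.003]
contact_force: [0.7, 0.1, 0.6]
gripper_width: 85.5
grasp_force: 0.0
```

Run:
```python
from h import *
plan(529,232,150,19.3)
cp=camera_params("wrist"); f=grab_frame("wrist"); b=f[...,::-1].copy()
np.save("pics/w1.npy",np.array([cp["rvec"],cp["tvec"]]))
cv2.imwrite("pics/w1.png",b)
for r,z in((32,50),(21,50),(15,62)):
    P=[(529.4+r*np.cos(a),232.2+r*np.sin(a),z) for a in np.linspace(0,6.28,60)]
    cv2.polylines(b,[proj("wrist",P,cp).astype(int)],True,(0,0,255))
cv2.imwrite("pics/w1o.png",b)
```

```text
t 2.1 pos [526.5 239.  183.8] F [0.7 0.1 0.6] w 85.5 n 1
-0.75 -0.02 3.38 0.0 -0.1 1.2 1
```

View pics/w1o.png

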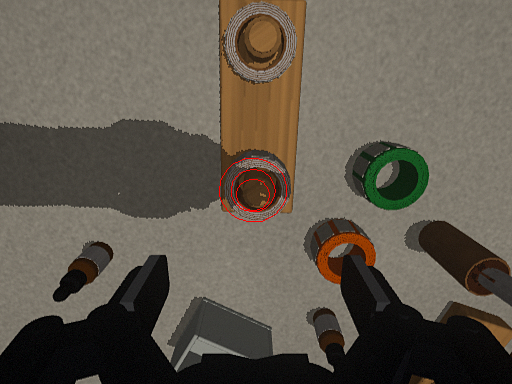

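The wrist view shows the tall roll near (257,186). My overlay at (254,190) is a few mm off, so I'll zoom in to refine it.

Run:
```python
import cv2,numpy as np
b=cv2.imread("pics/w1.png")[140:230,200:310]
b=cv2.convertScaleAbs(cv2.resize(b,None,fx=6,fy=6,interpolation=cv2.INTER_CUBIC),alpha=1.8)
cv2.imwrite("pics/w1c.png",b)
```

```text
(no output)
```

View pics/w1c.png

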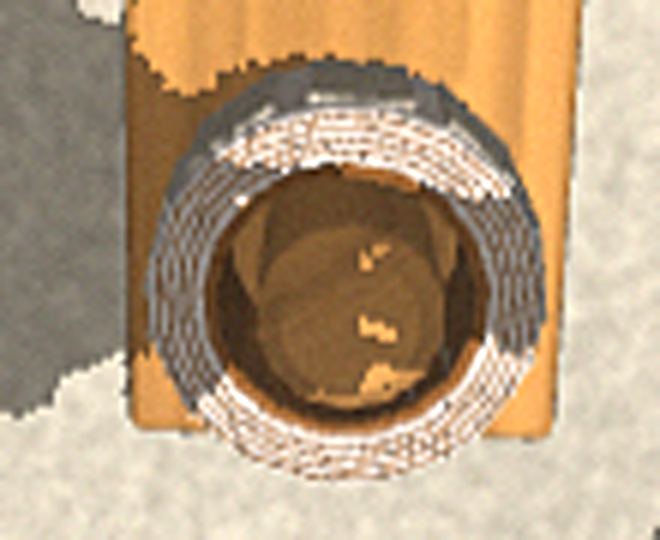

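The top ring face is centred at pixel (257.4,188.5) and the post top at (258.2,192.6).

Run:
```python
from h import *
plan(529,232,150,19.3)
v=np.load("pics/w1.npy",allow_pickle=True); cp=dict(camera_params("wrist"),rvec=v[0].ravel().astype(float),tvec=v[1].ravel().astype(float))
print(ray("wrist",[(257.4,188.5),((150+.5)/6+199.5,188.5),((545.5)/6+199.5,188.5)],50,cp),ray("wrist",[(258.2,192.6)],62,cp))
# top view estimate of ring centre (crop1: outer left 231,right 333,top 57, bottom of bore-centred)
c=lambda x,y:((x+.5)/4-.5+98,(y+.5)/4-.5+175)
print("top bore",ray("top",[c(280,107)],50),"post",ray("top",[c(277,103)],62))
```

```text
t 2.15 pos [525.5 236.4 183.9] F [-0.9  0.3  0. ] w 85.0 n 1
-0.53 0.18 3.39 -0.1 -0.0 1.1 1
[[532.27716113 236.14860723  50.        ]
 [503.01138765 225.19661779  50.        ]
 [561.7290158  247.17023293  50.        ]] [[532.90881712 236.20703615  62.        ]]
top bore [[531.28108838 233.86733061  50.        ]] post [[531.94706409 233.20513007  62.        ]]
```

```bash
python3 -c "
from h import *
plan(531.5,234.5,70,19.3)"
```

```text
t 2.15 pos [525.5 236.4 183.9] F [-0.9  0.3  0. ] w 85.0 n 4
-0.10 0.13 2.85 -0.0 -0.0 0.3 1; -0.10 0.13 2.85 -0.0 -0.0 0.3 1; -0.10 0.13 2.85 -0.0 -0.0 0.3 1; -0.09 0.13 2.85 -0.0 -0.0 0.3 1
```

Call:
arm_command(plan="-0.1 0.13 2.8 0 0 0.3 1; -0.1 0.13 2.8 0 0 0.3 1; -0.1 0.13 2.9 0 0 0.3 1; -0.1 0.13 2.9 0 0 0.3 1; 0 0 0 0 0 0 1; 0 0 0 0 0 0 1; 0 0 0 0 0 0 1; 0 0 0 0 0 0 1")

```text
t: 2.82
tool_pos: [533.1, 231.9, 73.6]
tcp_rot: [1.825, 2.554, 0.004]
contact_force: [-0.2, -0.2, 0.9]
gripper_width: 85.3
grasp_force: 0.0
```

Run:
```python
from h import *
plan(531.5,234.5,8,19.3)
cp=camera_params("wrist"); b=grab_frame("wrist")[...,::-1].copy()
c=proj("wrist",[(531.5,234.5,50)],cp)[0]; print(c)
x,y=int(np.clip(c[0]-100,0,312)),int(np.clip(c[1]-75,0,234)); print(x,y)
np.save("pics/w2.npy",np.array([np.ravel(cp["rvec"]),np.ravel(cp["tvec"])]))
cv2.imwrite("pics/w2.png",cv2.convertScaleAbs(cv2.resize(b[y:y+150,x:x+200],None,fx=4,fy=4,interpolation=cv2.INTER_CUBIC),alpha=1.8))
```

```text
t 2.82 pos [533.1 231.9  73.6] F [-0.2 -0.2  0.9] w 85.3 n 2
0.15 -0.05 3.28 0.1 0.0 -0.2 1; 0.15 -0.04 3.28 0.1 0.0 -0.2 1
[250.67615573 231.23785301]
150 156
```

View pics/w2.png

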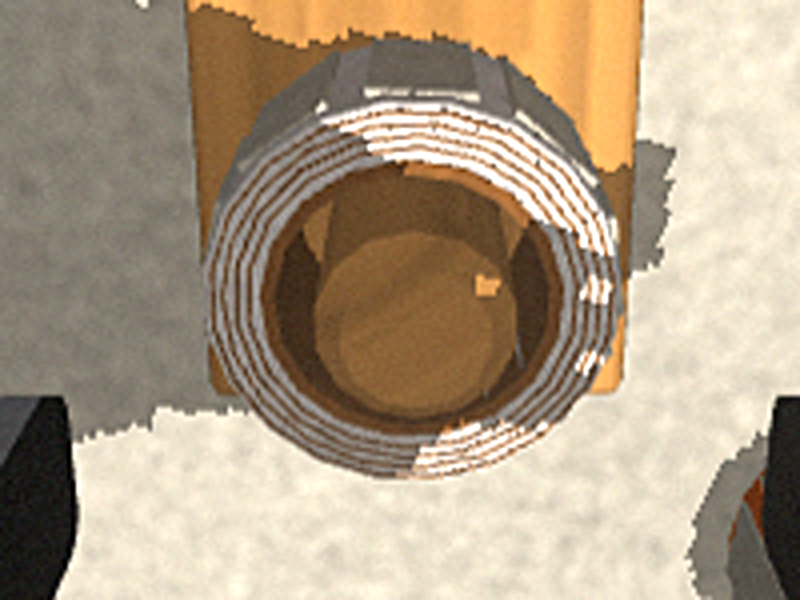

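The ring face centre is at pixel (252.6,227.9), close to the prediction of (250.7,231.2). The fingers straddle it evenly.

Run:
```python
from h import *
v=np.load("pics/w2.npy"); cp=dict(camera_params("wrist"),rvec=v[0],tvec=v[1])
print(ray("wrist",[(252.6,227.9)],50,cp),ray("wrist",[(253.4,236.1)],62,cp))
plan(532,235,8,19.3)
```

```text
[[531.88611356 236.95435247  50.        ]] [[532.15861144 237.6249228   62.        ]]
t 2.87 pos [533.2 232.1  73.7] F [-0.1  0.2  0.2] w 85.4 n 2
0.16 -0.02 3.28 0.1 0.0 -0.2 1; 0.16 -0.02 3.28 0.1 0.0 -0.2 1
```

Call:
arm_command(plan="-0.15 -0.02 0 0 0 0 1; -0.15 -0.02 1.5 0 0 0 1; 0 0 1.5 0 0 0 1; 0 0 1.5 0 0 0 1; 0 0 1.5 0 0 0 1; 0 0 0.5 0 0 0 1; 0 0 0 0 0 0 1; 0 0 0 0 0 0 1")

```text
t: 3.53
tool_pos: [532.6, 228.9, 7.0]
tcp_rot: [1.825, 2.556, 0.001]
contact_force: [-0.0, 0.9, 1.0]
gripper_width: 85.7
grasp_force: 0.0
```

```bash
python3 -c "
from h import *
plan(532,235,8,19.3)"
```

```text
t 3.53 pos [532.6 228.9   7. ] F [-0.   0.9  1. ] w 85.7 n 1
0.59 0.15 -0.10 0.0 0.0 -0.4 1
```

Sliding 0.6 cm to centre, then closing slowly.

Call:
arm_command(plan="0.3 0.07 -0.1 0 0 0 1; 0.3 0.08 0 0 0 -0.4 1; 0 0 0 0 0 0 1; 0 0 0 0 0 0 0.82; 0 0 0 0 0 0 0.78; 0 0 0 0 0 0 0.74; 0 0 0 0 0 0 0.7; 0 0 0 0 0 0 0.6")

```text
t: 4.2
tool_pos: [531.9, 235.1, 8.1]
tcp_rot: [1.816, 2.563, 0.001]
contact_force: [-0.8, 0.3, 5.5]
gripper_width: 62.9
grasp_force: 64.8
```

Call:
arm_command(plan="0 0 0 0 0 0 0.5; 0 0 0 0 0 0 0.5; 0 0 0 0 0 0 0.5; 0 0 0 0 0 0 0.5")

```text
t: 4.53
tool_pos: [531.8, 235.1, 8.0]
tcp_rot: [1.817, 2.563, 0.001]
contact_force: [-1.3, -0.4, 6.2]
gripper_width: 62.7
grasp_force: 64.8
```

Call:
arm_command(plan="0 0 -0.5 0 0 0 0.5; 0 0 -1 0 0 0 0.5; 0 0 -1.5 0 0 0 0.5; 0 0 -2 0 0 0 0.5; 0 0 -2 0 0 0 0.5; 0 0 -2 0 0 0 0.5; 0 0 -2 0 0 0 0.5; 0 0 0 0 0 0 0.5")

```text
t: 5.2
tool_pos: [534.5, 235.9, 122.3]
tcp_rot: [1.814, 2.559, 0.01]
contact_force: [0.9, -0.2, -0.5]
gripper_width: 63.2
grasp_force: 65.5
```

Run:
```python
from h import *
plan(400,0,150,0,grip=.5)
cv2.imwrite("pics/w3.png",grab_frame("wrist")[...,::-1])
```

```text
t 5.2 pos [534.5 235.9 122.3] F [ 0.9 -0.2 -0.5] w 63.2 n 8
-2.23 -2.56 -0.37 0.1 -0.0 2.4 0.5; -2.33 -2.46 -0.36 0.1 -0.0 2.4 0.5; -2.43 -2.36 -0.36 0.1 -0.0 2.4 0.5; -2.53 -2.26 -0.36 0.1 -0.0 2.4 0.5; -2.62 -2.15 -0.36 0.1 -0.0 2.4 0.5; -2.71 -2.04 -0.35 0.1 -0.0 2.4 0.5; -2.80 -1.92 -0.35 0.1 -0.0 2.4 0.5; -2.87 -1.80 -0.35 0.1 -0.0 2.4 0.5
```

View pics/w3.png

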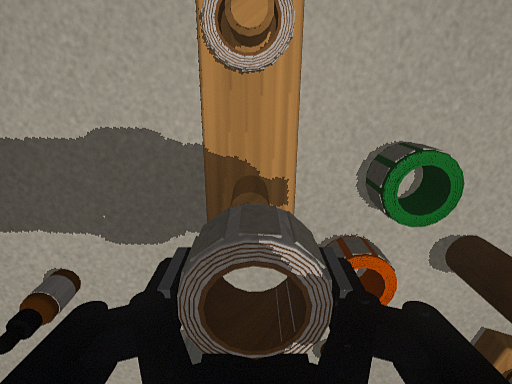

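The roll is off the post, level between the pads, with the bore centred at (255,300). Next is the carry to the scale.

Run:
```python
from h import *
b=cv2.imread("pics/w3.png"); cp=camera_params("wrist")
print("ring centre", ray("wrist",[(255,299)],164.3,cp))
plan(573,-273.5,120,-7.7,grip=.5)
```

```text
ring centre [[532.89630487 242.30852929 164.3       ]]
t 5.25 pos [533.7 235.6 120.2] F [ 0.2  0.5 -0.7] w 62.7 n 15
-3.29 -0.88 -0.00 0.0 -0.0 1.8 0.5; -3.32 -0.77 -0.00 0.0 -0.0 1.8 0.5; -3.34 -0.67 -0.00 0.0 -0.0 1.8 0.5; -3.36 -0.56 -0.00 0.0 -0.0 1.8 0.5; -3.37 -0.46 -0.00 0.0 -0.0 1.8 0.5; -3.39 -0.35 -0.00 0.0 -0.0 1.8 0.5; -3.40 -0.24 -0.00 0.0 -0.0 1.8 0.5; -3.40 -0.14 0.00 0.0 -0.0 1.8 0.5
-3.40 -0.03 0.00 0.0 -0.0 1.8 0.5; -3.40 0.08 0.00 0.0 -0.0 1.8 0.5; -3.40 0.18 0.00 0.0 -0.0 1.8 0.5; -3.39 0.29 0.00 0.0 -0.0 1.8 0.5; -3.38 0.40 0.00 0.0 -0.0 1.8 0.5; -3.37 0.50 0.00 0.0 -0.0 1.8 0.5; -3.35 0.61 0.00 0.0 -0.0 1.8 0.5
```

Call:
arm_command(plan="-3.3 -0.9 0 0 0 1.8 0.5; -3.3 -0.8 0 0 0 1.8 0.5; -3.3 -0.7 0 0 0 1.8 0.5; -3.4 -0.6 0 0 0 1.8 0.5; -3.4 -0.5 0 0 0 1.8 0.5; -3.4 -0.4 0 0 0 1.8 0.5; -3.4 -0.2 0 0 0 1.8 0.5; -3.4 -0.1 0 0 0 1.8 0.5")

```text
t: 5.92
tool_pos: [550.2, -38.9, 116.0]
tcp_rot: [-2.124, -2.312, 0.002]
contact_force: [0.5, 0.1, -0.6]
gripper_width: 62.7
grasp_force: 65.5
```

Call:
arm_command(plan="-3.4 0 0 0 0 1.8 0.5; -3.4 0.1 0 0 0 1.8 0.5; -3.4 0.2 0 0 0 1.8 0.5; -3.4 0.3 0 0 0 1.8 0.5; -3.4 0.4 0 0 0 1.8 0.5; -3.4 0.5 0 0 0 1.8 0.5; -3.3 0.6 0 0 0 1.8 0.5; 0 0 0 0 0 0 0.5")

```text
t: 6.58
tool_pos: [570.1, -281.3, 115.8]
tcp_rot: [2.371, 2.058, -0.004]
contact_force: [0.8, 0.4, -0.1]
gripper_width: 62.7
grasp_force: 65.6
```

Call:
arm_command(plan="0 0 0 0 0 0 0.5; 0 0 0 0 0 0 0.5; 0 0 0 0 0 0 0.5")

```text
t: 6.83
tool_pos: [569.9, -273.4, 116.5]
tcp_rot: [-2.362, -2.068, 0.001]
contact_force: [-0.3, 0.3, -1.0]
gripper_width: 62.6
grasp_force: 65.6
```

Run:
```python
from h import *
plan(573,-273.5,30,-7.7,grip=.5)
cp=camera_params("wrist"); w=grab_frame("wrist")[...,::-1].copy()
# pan corners as drawn from the top-view estimate
a=np.radians(16.2); u=np.array([np.cos(a),np.sin(a)]); v=np.array([-u[1],u[0]])
P=[(*(np.array([573,-273.5])+44*(i*u+j*v)),22) for i,j in((1,1),(1,-1),(-1,-1),(-1,1))]
o=w.copy(); cv2.polylines(o,[proj("wrist",P,cp).astype(int)],True,(0,0,255))
np.save("pics/w4.npy",np.array([np.ravel(cp["rvec"]),np.ravel(cp["tvec"])]));cv2.imwrite("pics/w4.png",w)
s=grab_frame("scene")[...,::-1]
cv2.imwrite("pics/w4o.png",np.vstack([o,np.zeros((0,512,3),np.uint8)]))
cv2.imwrite("pics/s4.png",s)
```

```text
t 6.83 pos [ 569.9 -273.4  116.5] F [-0.3  0.3 -1. ] w 62.6 n 3
0.01 0.11 2.88 -0.0 -0.0 0.0 0.5; 0.01 0.11 2.88 -0.0 -0.0 0.0 0.5; 0.01 0.10 2.88 -0.0 -0.0 0.0 0.5
```

View pics/w4o.png

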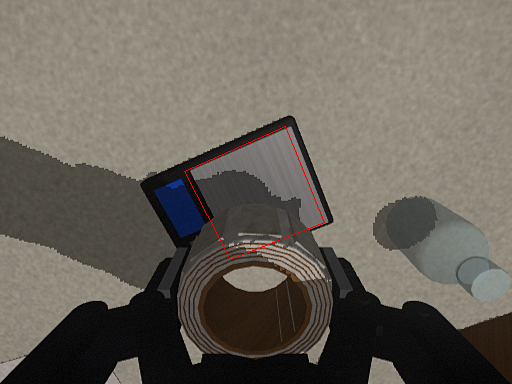

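The pan overlay matches the image, with corners near (187,172), (288,126) and (326,221). The roll is level. I'll lower it now.

Call:
arm_command(plan="-0.3 0.3 2 0 0 0 0.5; 0 0 2 0 0 0 0.5; 0 0 2 0 0 0 0.5; 0 0 1.5 0 0 0 0.5; 0 0 1 0 0 0 0.5; 0 0 0.5 0 0 0 0.5; 0 0 0 0 0 0 0.5; 0 0 0 0 0 0 0.5")

```text
t: 7.6
tool_pos: [573.5, -278.2, 27.9]
tcp_rot: [2.364, 2.068, 0.0]
contact_force: [-0.1, -0.2, -0.4]
gripper_width: 62.2
grasp_force: 65.6
```

Call:
arm_command(plan="0 0 0 0 0 0 0.5; 0 0 0 0 0 0 0.5")

```text
t: 7.77
tool_pos: [574.1, -278.9, 28.7]
tcp_rot: [2.363, 2.067, 0.001]
contact_force: [-1.0, -0.6, 1.2]
gripper_width: 63.0
grasp_force: 65.6
```

Call:
arm_command(plan="0.2 0 0.2 0 0 0 0.5; 0 0 0.2 0 0 0 0.5; 0 0 0.15 0 0 0 0.5; 0 0 0.1 0 0 0 0.5; 0 0 0 0 0 0 0.5; 0 0 0 0 0 0 0.5")

```text
t: 8.27
tool_pos: [573.2, -276.3, 20.6]
tcp_rot: [-2.365, -2.068, 0.0]
contact_force: [-0.8, -0.7, -0.8]
gripper_width: 63.0
grasp_force: 65.6
```

Call:
arm_command(plan="0 0 0.1 0 0 0 0.5; 0 0 0 0 0 0 0.5; 0 0 0 0 0 0 0.5")

```text
t: 8.52
tool_pos: [573.5, -276.5, 20.1]
tcp_rot: [2.365, 2.068, 0.0]
contact_force: [-0.2, -1.1, 2.1]
gripper_width: 63.0
grasp_force: 65.8
```

Call:
arm_command(plan="0 0 0.1 0 0 0 0.5; 0 0 0 0 0 0 0.5; 0 0 0 0 0 0 0.5")

```text
t: 8.77
tool_pos: [573.5, -276.5, 20.1]
tcp_rot: [2.364, 2.067, 0.0]
contact_force: [-3.3, 1.7, 7.7]
gripper_width: 63.0
grasp_force: 66.4
```

Contact shows as a 7.7 N reaction. I'll open slowly, then lift clear.

Call:
arm_command(plan="0 0 0 0 0 0 0.72; 0 0 0 0 0 0 0.75; 0 0 0 0 0 0 0.78; 0 0 0 0 0 0 0.82; 0 0 0 0 0 0 0.9; 0 0 0 0 0 0 1; 0 0 0 0 0 0 1; 0 0 0 0 0 0 1")

```text
t: 9.43
tool_pos: [573.3, -276.3, 18.6]
tcp_rot: [-2.365, -2.068, 0.0]
contact_force: [-0.0, -0.2, 1.0]
gripper_width: 85.2
grasp_force: 0.0
```

Call:
arm_command(plan="0 0 -1 0 0 0 1; 0 0 -2 0 0 0 1; 0 0 -2 0 0 0 1; 0 0 -2 0 0 0 1; 0 0 -2 0 0 0 1; -1 0 0 0 0 0 1; 0 0 0 0 0 0 1; 0 0 0 0 0 0 1")

```text
t: 10.1
tool_pos: [571.8, -286.7, 108.5]
tcp_rot: [-2.366, -2.067, 0.0]
contact_force: [0.2, 0.2, -0.1]
gripper_width: 85.2
grasp_force: 0.0
```

Call:
arm_command(plan="-2 0 0 0 0 0 0.4; -2 0 0 0 0 0 0.4; -2 0 0 0 0 0 0.4; 0 0 0 0 0 0 0.4; 0 0 0 0 0 0 0.4; 0 0 0 0 0 0 0.4; 0 0 0 0 0 0 0.4; 0 0 0 0 0 0 0.4")

```text
t: 10.77
tool_pos: [564.0, -344.6, 108.4]
tcp_rot: [-2.363, -2.069, 0.0]
contact_force: [0.1, -0.1, 1.0]
gripper_width: 34.3
grasp_force: 0.0
```

Run:
```python
from h import *
plan(573,-273.5,100,-7.7,grip=.4)
t=grab_frame("top")[...,::-1]; s=grab_frame("scene")[...,::-1]
cp=camera_params("wrist"); w=grab_frame("wrist")[...,::-1].copy()
np.save("pics/w5.npy",np.array([np.ravel(cp["rvec"]),np.ravel(cp["tvec"])]))
print(proj("wrist",[(573,-273.5,62)],cp))
z=lambda i,x,y:cv2.convertScaleAbs(cv2.resize(i[y:y+75,x:x+100],(400,300),interpolation=cv2.INTER_CUBIC),alpha=1.4)
c=proj("scene",[(573,-273.5,40)])[0].astype(int); print(c)
W=cv2.resize(w,(400,300))
cv2.imwrite("pics/c5.png",np.vstack([np.hstack([z(t,318,160),z(s,c[0]-50,c[1]-37)]),np.hstack([W,cv2.convertScaleAbs(cv2.resize(t,(400,300)),alpha=1.2)])]))
cv2.imwrite("pics/w5.png",w);cv2.imwrite("pics/t5.png",t)
```

```text
t 10.77 pos [ 564.  -344.6  108.4] F [ 0.1 -0.1  1. ] w 34.3 n 3
2.39 -0.02 0.28 -0.0 -0.0 0.0 0.4; 2.39 -0.02 0.28 -0.0 -0.0 0.0 0.4; 2.39 -0.02 0.28 -0.0 -0.0 0.0 0.4
[[250.39225987 111.34965103]]
[125 227]
```

View pics/c5.png

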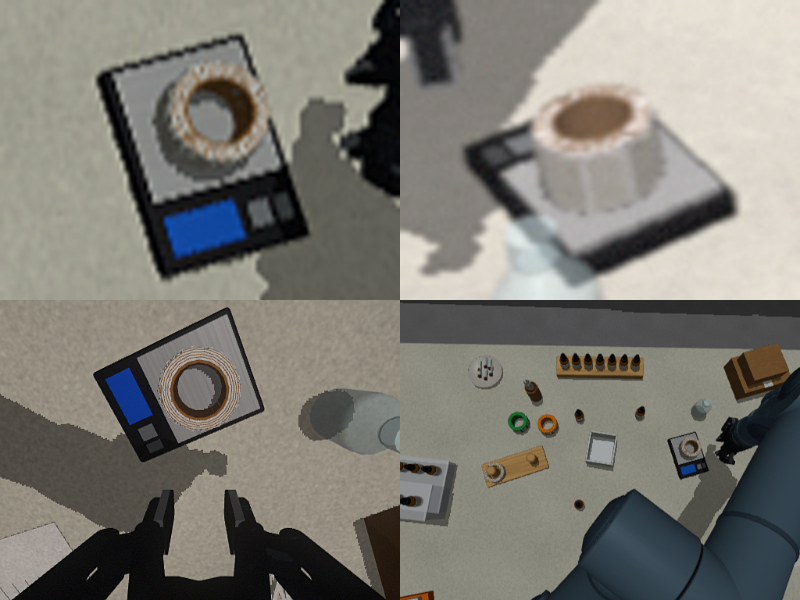

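The roll stands flat on the pan. Its face centre is at wrist pixel (256,114) and at top pixel about (372,187.6).

Run:
```python
from h import *
v=np.load("pics/w5.npy"); cp=dict(camera_params("wrist"),rvec=v[0],tvec=v[1])
f=lambda x,y:(x*1.28,(y-300)*1.28)
w=ray("wrist",[f(200,389)],62,cp)[0]; t=ray("top",[(318+218.5/4-.5,160+112.5/4-.5)],62)[0]
# wrist edges: face left/right
print("wrist",w,"top",t, ray("wrist",[f(159,389),f(242,389)],62,cp))
pc=ray("wrist",[f(137,355),f(227,312),f(262,407)],22,cp); print("pan corners wrist",pc,"centre",(pc[0]+pc[2])/2)
r=(w+t)/2; print("mean",r)
a=np.radians(-7.7); u=np.array([np.cos(a),np.sin(a)])
q=r[:2]-26.5*u; print("wall grasp TCP",q)
plan(q[0],q[1],95,-7.7,grip=.4)
```

```text
wrist [ 576.14207002 -275.42777507   62.        ] top [ 571.83703379 -276.02886211   62.        ] [[ 544.82087687 -271.23984465   62.        ]
 [ 608.22410732 -279.71743732   62.        ]]
pan corners wrist [[ 523.99094269 -241.45387932   22.        ]
 [ 606.93843591 -218.45479812   22.        ]
 [ 632.55554333 -302.4754518    22.        ]] centre [ 578.27324301 -271.96466556   22.        ]
mean [ 573.9895519  -275.72831859   62.        ]
wall grasp TCP [ 547.72849711 -272.17768467]
t 10.92 pos [ 564.2 -345.   108.9] F [-0.8 -0.4 -0.9] w 34.3 n 3
2.33 -0.87 0.46 0.0 -0.0 0.0 0.4; 2.33 -0.87 0.46 0.0 -0.0 0.0 0.4; 2.33 -0.87 0.46 0.0 -0.0 0.0 0.4
```

Call:
arm_command(plan="2.3 -0.9 0.4 0 0 0 0.4; 2.3 -0.9 0.4 0 0 0 0.4; 2.4 -0.8 0.4 0 0 0 0.4; 0 0 0 0 0 0 0.4; 0 0 0 0 0 0 0.4; 0 0 0 0 0 0 0.4; 0 0 0 0 0 0 0.4")

```text
t: 11.5
tool_pos: [548.4, -274.0, 97.4]
tcp_rot: [2.364, 2.066, 0.0]
contact_force: [0.0, 0.6, 0.7]
gripper_width: 34.0
grasp_force: 0.0
```

Run:
```python
from h import *
plan(547.5,-272.5,33,-7.7,grip=.4,step=1.5)
cp=camera_params("wrist"); w=grab_frame("wrist")[...,::-1]; cv2.imwrite("pics/w6.png",w)
np.save("pics/w6.npy",np.array([np.ravel(cp["rvec"]),np.ravel(cp["tvec"])]))
print(proj("wrist",[(573.8,-275.8,62)],cp))
```

```text
t 11.5 pos [ 548.4 -274.    97.4] F [0.  0.6 0.7] w 34.0 n 5
0.03 -0.02 1.29 0.0 0.0 0.0 0.4; 0.03 -0.02 1.29 0.0 0.0 0.0 0.4; 0.03 -0.02 1.29 0.0 0.0 0.0 0.4; 0.03 -0.02 1.29 0.0 0.0 0.0 0.4; 0.03 -0.02 1.29 0.0 0.0 0.0 0.4
[[291.45250421 226.26846775]]
```

Call:
arm_command(plan="0.1 0 1.5 0 0 0 0.4; 0 -0.05 1 0 0 0 0.4; 0 0 1 0 0 0 0.4; 0 0 0.8 0 0 0 0.4; 0 0 0 0 0 0 0.4; 0 0 0 0 0 0 0.4")

```text
t: 12.05
tool_pos: [546.6, -271.6, 53.0]
tcp_rot: [-2.364, -2.067, 0.001]
contact_force: [0.1, -0.3, 1.0]
gripper_width: 34.0
grasp_force: 0.0
```

Call:
arm_command(plan="0 0 0.8 0 0 0 0.4; 0 0 0.8 0 0 0 0.4; 0 0 0.5 0 0 0 0.4; 0 0 0 0 0 0 0.4; 0 0 0 0 0 0 0.4; 0 0 0 0 0 0 0.4")

```text
t: 12.55
tool_pos: [547.4, -271.9, 32.9]
tcp_rot: [2.365, 2.068, 0.0]
contact_force: [-0.4, 0.7, 0.6]
gripper_width: 34.1
grasp_force: 0.0
```

Call:
arm_command(plan="0 0.1 0 0 0 0 0.4; 0 0 0 0 0 0 0.32; 0 0 0 0 0 0 0.26; 0 0 0 0 0 0 0.22; 0 0 0 0 0 0 0.18; 0 0 0 0 0 0 0.1; 0 0 0 0 0 0 0; 0 0 0 0 0 0 0")

```text
t: 13.22
tool_pos: [548.4, -272.3, 33.2]
tcp_rot: [2.364, 2.067, -0.0]
contact_force: [0.3, -0.6, 2.0]
gripper_width: 11.7
grasp_force: 58.9
```

Call:
arm_command(plan="0 0 0 0 0 0 0; 0 0 0 0 0 0 0; 0 0 0 0 0 0 0")

```text
t: 13.47
tool_pos: [548.4, -272.3, 33.2]
tcp_rot: [2.364, 2.067, -0.0]
contact_force: [-1.4, -0.7, 4.2]
gripper_width: 11.7
grasp_force: 59.0
```

Call:
arm_command(plan="0 0 -0.5 0 0 0 0; 0 0 -1 0 0 0 0; 0 0 -1.5 0 0 0 0; 0 0 -2 0 0 0 0; 0 0 -2 0 0 0 0; 0 0 -1.5 0 0 0 0; 0 0 -1 0 0 0 0; 0 0 0 0 0 0 0")

```text
t: 14.13
tool_pos: [549.7, -272.7, 130.7]
tcp_rot: [2.362, 2.065, 0.002]
contact_force: [-0.3, -0.8, -0.3]
gripper_width: 11.7
grasp_force: 58.8
```

Run:
```python
from h import *
a=np.radians(-7.7); u=np.array([np.cos(a),np.sin(a)])
q=np.array([563.,10])+(8-26.3)*u; print(q)
plan(q[0],q[1]-70,130,-7.7,grip=0)
```

```text
[544.86500745  12.45194719]
t 14.13 pos [ 549.7 -272.7  130.7] F [-0.3 -0.8 -0.3] w 11.7 n 6
3.54 -0.56 0.00 0.0 0.0 0.0 0; 3.54 -0.56 0.00 0.0 0.0 0.0 0; 3.54 -0.56 0.01 0.0 0.0 0.0 0; 3.54 -0.56 0.01 0.0 0.0 0.0 0; 3.54 -0.56 0.01 0.0 0.0 0.0 0; 3.54 -0.56 0.01 0.0 0.0 0.0 0
```

Call:
arm_command(plan="3.5 -0.6 0 0 0 0 0; 3.5 -0.6 0 0 0 0 0; 3.5 -0.6 0 0 0 0 0; 3.5 -0.5 0 0 0 0 0; 3.5 -0.5 0 0 0 0 0; 3.5 -0.5 0 0 0 0 0; 0 0 0 0 0 0 0; 0 0 0 0 0 0 0")

```text
t: 14.8
tool_pos: [542.5, -57.5, 126.8]
tcp_rot: [-2.36, -2.071, 0.002]
contact_force: [0.3, -0.3, -0.8]
gripper_width: 11.6
grasp_force: 58.9
```

Call:
arm_command(plan="0 0 0 0 0 0 0; 0 0 0 0 0 0 0; 0 0 0 0 0 0 0")

```text
t: 15.05
tool_pos: [543.5, -60.7, 127.5]
tcp_rot: [-2.367, -2.066, 0.001]
contact_force: [-0.7, 1.0, 0.5]
gripper_width: 11.9
grasp_force: 58.9
```

Run:
```python
from h import *
s=state(); print(s["tool_pos"],s["dq"].round(3))
cp=camera_params("wrist"); w=grab_frame("wrist")[...,::-1].copy()
np.save("pics/w7.npy",np.array([np.ravel(cp["rvec"]),np.ravel(cp["tvec"])]));cv2.imwrite("pics/w7.png",w)
t=grab_frame("top")[...,::-1].copy()
a=np.radians(-7.7); u=np.array([np.cos(a),np.sin(a)]); v=np.array([-u[1],u[0]])
def rect(lx,ly,z): return [(*(np.array([563.,10])+lx*i*u+ly*j*v),z) for i,j in((1,1),(1,-1),(-1,-1),(-1,1))]
pw=proj("wrist",rect(50,44,65),cp); print(pw)
W=cv2.resize(w,(800,600),interpolation=cv2.INTER_CUBIC); W=cv2.convertScaleAbs(W,alpha=1.4)
cv2.polylines(W,[(pw*1.5625+.28).astype(int)],True,(0,0,255))
T=t[155:230,208:308]; cv2.imwrite("pics/t7.png",t)
W[:225,:300]=cv2.convertScaleAbs(cv2.resize(T,(300,225),interpolation=cv2.INTER_CUBIC),alpha=1.4)
cv2.imwrite("pics/w7o.png",W)
```

```text
[543.53847719 -60.68426933 127.49633439] [-0.002 -0.002  0.003  0.002  0.001  0.001]
[[350.72854692  32.58739773]
 [337.98077039 174.26719631]
 [194.16400292 174.45947084]
 [184.57105056  32.87104569]]
```

View pics/w7o.png

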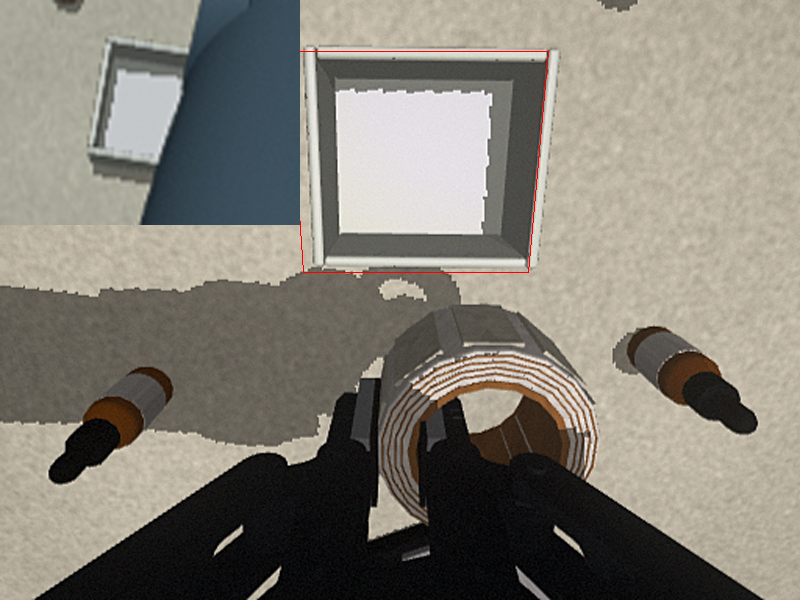

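The rim corners in the wrist picture are at (305,48), (559,50), (536,267) and (313,265) in the 1.5625x view. The roll face's far edge is at (490,348) and its sides are at x=380 and 598. The roll hangs level.

Run:
```python
from h import *
v=np.load("pics/w7.npy"); cp=dict(camera_params("wrist"),rvec=v[0],tvec=v[1])
f=lambda l:[((x+.5)/1.5625-.5,(y+.5)/1.5625-.5) for x,y in l]
c=ray("wrist",f([(305,48),(559,50),(536,267),(313,265)]),65,cp); print("rim",c.round(1).tolist(),c.mean(0))
a=np.radians(-7.7); u=np.array([np.cos(a),np.sin(a)]); vv=np.array([-u[1],u[0]])
print([np.degrees(np.arctan2(*(c[j]-c[i])[1::-1])) for i,j in((0,1),(3,2),(3,0),(2,1))])
zt=127.5-11.2+40
e=ray("wrist",f([(380,440),(598,440),(490,348)]),zt,cp); tcp=np.array([543.5,-60.7])
print("along u: left,right",[(p[:2]-tcp)@u for p in e],"v:",[(p[:2]-tcp)@vv for p in e])
```

```text
rim [[525.8, 60.7, 65.0], [622.5, 46.8, 65.0], [610.1, -38.2, 65.0], [512.4, -23.9, 65.0]] [567.71411366  11.32676837  65.        ]
[np.float64(-8.189938689304471), np.float64(-8.307265416193944), np.float64(80.9611613185218), np.float64(81.68512988345952)]
along u: left,right [np.float64(-3.1855859287692305), np.float64(57.66775021297513), np.float64(25.813491147410232)] v: [np.float64(4.7642820726718105), np.float64(4.689034277990093), np.float64(32.721247498028)]
```

```bash
python3 -c "
from h import *
plan(545.6,12.9,127,-8,grip=0,step=1.6)"
```

```text
t 15.15 pos [543.6 -60.6 127.6] F [-0.1  0.5 -1. ] w 11.7 n 5
1.46 -0.16 0.01 -0.0 0.0 0.0 0; 1.46 -0.16 0.01 -0.0 0.0 0.0 0; 1.46 -0.16 0.01 -0.0 0.0 0.0 0; 1.46 -0.16 0.01 -0.0 0.0 0.0 0; 1.46 -0.16 0.01 -0.0 0.0 0.0 0
```

Call:
arm_command(plan="1.5 -0.2 0 0 0 0 0; 1.5 -0.2 0 0 0 0 0; 1.4 -0.1 0 0 0 0 0; 1.4 -0.2 0 0 0 0 0; 1.5 -0.1 0 0 0 0 0; 0 0 2 0 0 0 0; 0 0 1 0 0 0 0; 0 0 0.5 0 0 0 0")

```text
t: 15.82
tool_pos: [544.0, 13.6, 91.0]
tcp_rot: [-2.364, -2.066, 0.004]
contact_force: [-0.1, -0.2, -0.9]
gripper_width: 11.9
grasp_force: 58.9
```

Call:
arm_command(plan="0 0 0 0 0 0 0; 0 0 0 0 0 0 0; 0 0 0 0 0 0 0; 0 0 0 0 0 0 0")

```text
t: 16.15
tool_pos: [546.0, 13.5, 93.5]
tcp_rot: [2.365, 2.067, 0.001]
contact_force: [0.3, -0.2, -0.1]
gripper_width: 12.1
grasp_force: 58.9
```

```bash
python3 -c "
from h import *
plan(545.6,12.9,79,-8,grip=0,step=1.6)"
```

```text
t 16.15 pos [546.   13.5  93.5] F [ 0.3 -0.2 -0.1] w 12.1 n 1
-0.07 -0.03 1.45 0.1 0.0 0.3 0
```

Call:
arm_command(plan="-0.05 0 0.8 0 0 0.3 0; 0 0 0.8 0 0 0 0; 0 0 0.8 0 0 0 0; 0 0 0.4 0 0 0 0; 0 0 0 0 0 0 0; 0 0 0 0 0 0 0")

```text
t: 16.65
tool_pos: [544.7, 13.6, 64.1]
tcp_rot: [-2.37, -2.061, 0.002]
contact_force: [0.5, -0.0, -0.3]
gripper_width: 11.6
grasp_force: 58.9
```

Call:
arm_command(plan="0 0 0.8 0 0 0 0; 0 0 0.8 0 0 0 0; 0 0 0.8 0 0 0 0; 0 0 0 0 0 0 0; 0 0 0 0 0 0 0; 0 0 0 0 0 0 0")

```text
t: 17.15
tool_pos: [545.2, 13.5, 40.6]
tcp_rot: [-2.37, -2.062, 0.0]
contact_force: [-0.7, 0.8, -1.3]
gripper_width: 11.6
grasp_force: 58.9
```

No side contact so far, so I continue down.

Call:
arm_command(plan="0 0 0.8 0 0 0 0; 0 0 0.5 0 0 0 0; 0 0 0.4 0 0 0 0; 0 0 0 0 0 0 0; 0 0 0 0 0 0 0; 0 0 0 0 0 0 0")

```text
t: 17.65
tool_pos: [546.1, 13.4, 24.7]
tcp_rot: [2.369, 2.061, 0.002]
contact_force: [-1.2, -0.6, 7.5]
gripper_width: 12.0
grasp_force: 62.0
```

Call:
arm_command(plan="0 0 0.2 0 0 0 0; 0 0 0.2 0 0 0 0; 0 0 0.15 0 0 0 0; 0 0 0 0 0 0 0; 0 0 0 0 0 0 0; 0 0 0 0 0 0 0")

```text
t: 18.15
tool_pos: [548.5, 13.2, 23.0]
tcp_rot: [2.366, 2.058, 0.008]
contact_force: [-5.0, 0.4, 30.5]
gripper_width: 11.9
grasp_force: 69.9
```

Contact came about 8 mm early. I'll back off 4 mm and read the moment, to tell apart a tilted roll from a finger on the rim.

```bash
python3 -c "
from h import *
s=state();print(s['contact_force'],s['wrist_torque'],s['tool_pos'],Ro.from_rotvec(s['tcp_rot']).as_matrix().round(3))"
```

```text
[-4.96016944  0.43796489 30.50196232] [0.17244552 1.71738506 0.04827303] [548.53009618  13.15083056  22.97442001] [[ 0.138  0.99   0.007]
 [ 0.99  -0.138 -0.001]
 [ 0.     0.007 -1.   ]]
```

Call:
arm_command(plan="0 0 -0.5 0 0 0 0; 0 0 -0.4 0 0 0 0; 0 0 0 0 0 0 0; 0 0 0 0 0 0 0; 0 0 0 0 0 0 0; 0 0 0 0 0 0 0")

```text
t: 18.65
tool_pos: [544.6, 13.6, 26.4]
tcp_rot: [-2.369, -2.061, 0.002]
contact_force: [-0.1, -0.3, -0.8]
gripper_width: 11.9
grasp_force: 59.5
```

Run:
```python
from h import *
s=state();print(s['contact_force'],s['wrist_torque'],s['tool_pos'])
cp=camera_params("wrist"); w=grab_frame("wrist")[...,::-1].copy(); cv2.imwrite("pics/w8.png",w)
# difference between roll appearance now and in w7 (same hand pose -> same pixels if not slipped)
a=cv2.imread("pics/w7.png")
g=lambda i:cv2.Canny(cv2.cvtColor(i,cv2.COLOR_BGR2GRAY),60,150)
A=a[190:330,235:395];B=w
for (x,y,ww,h) in((320,222,70,60),(290,215,60,40)):
    r=cv2.matchTemplate(w[y-25:y+h+25,x-25:x+ww+25],a[y:y+h,x:x+ww],cv2.TM_CCOEFF_NORMED);print("shift w7->w8",np.array(cv2.minMaxLoc(r)[3])-25,r.max())
```

```text
[-0.11587096 -0.25582551 -0.8064447 ] [ 0.02508709 -0.05958846 -0.05603821] [544.56288332  13.56053774  26.42397759]
shift w7->w8 [0 0] 0.73004633
shift w7->w8 [0 0] 0.9039539
```

The moment puts the contact about 30 mm out on the −x side, so the outer finger's linkage lands on the box rim and the roll itself is fine. The roll hasn't slipped in the hand. I need a grip about 13 mm higher on the roll, so I'll set it on a free patch of table, regrasp and return.

Call:
arm_command(plan="0 0 -1 0 0 0 0; 0 0 -2 0 0 0 0; 0 0 -2 0 0 0 0; 0 0 -2 0 0 0 0; 0 0 -2 0 0 0 0; 0 0 -1 0 0 0 0; 0 0 0 0 0 0 0; 0 0 0 0 0 0 0")

```text
t: 19.37
tool_pos: [545.7, 13.4, 127.6]
tcp_rot: [2.37, 2.061, 0.001]
contact_force: [0.9, -0.4, -2.1]
gripper_width: 11.7
grasp_force: 59.5
```

Call:
arm_command(plan="-2 0 0 0 0 0 0; -3 0 0 0 0 0 0; -3 0 0 0 0 0 0; -3 0 0 0 0 0 0; -2 0 0 0 0 0 0; -1 0 0 0 0 0 0; 0 0 0 0 0 0 0; 0 0 0 0 0 0 0")

```text
t: 20.03
tool_pos: [525.2, -124.6, 126.3]
tcp_rot: [-2.369, -2.06, 0.0]
contact_force: [0.1, 0.7, 0.5]
gripper_width: 11.7
grasp_force: 59.5
```

Call:
arm_command(plan="0 0 2 0 0 0 0; 0 0 2 0 0 0 0; 0 0 2 0 0 0 0; 0 0 2 0 0 0 0; 0 0 1 0 0 0 0; 0 0 0 0 0 0 0; 0 0 0 0 0 0 0; 0 0 0 0 0 0 0")

```text
t: 20.7
tool_pos: [526.8, -124.9, 38.3]
tcp_rot: [2.368, 2.062, 0.001]
contact_force: [-0.3, 0.3, -0.3]
gripper_width: 11.7
grasp_force: 59.5
```

Table contact is expected at TCP z of about 11.

Call:
arm_command(plan="0 0 1 0 0 0 0; 0 0 0.7 0 0 0 0; 0 0 0.4 0 0 0 0; 0 0 0.2 0 0 0 0; 0 0 0 0 0 0 0; 0 0 0 0 0 0 0; 0 0 0 0 0 0 0")

```text
t: 21.28
tool_pos: [526.1, -125.3, 14.5]
tcp_rot: [2.37, 2.061, 0.0]
contact_force: [0.5, -0.1, -0.6]
gripper_width: 11.8
grasp_force: 59.5
```

Call:
arm_command(plan="0 0 0.15 0 0 0 0; 0 0 0.1 0 0 0 0; 0 0 0.1 0 0 0 0; 0 0 0 0 0 0 0; 0 0 0 0 0 0 0")

```text
t: 21.7
tool_pos: [526.1, -125.3, 11.2]
tcp_rot: [2.37, 2.061, 0.0]
contact_force: [-1.4, 0.2, 3.9]
gripper_width: 11.6
grasp_force: 59.9
```

Contact came exactly at 11.2, so the roll hasn't slipped. I'll release, rise 13 mm and regrip.

Call:
arm_command(plan="0 0 0 0 0 0 0.18; 0 0 0 0 0 0 0.24; 0 0 0 0 0 0 0.3; 0 0 0 0 0 0 0.3; 0 0 -0.6 0 0 0 0.3; 0 0 -0.8 0 0 0 0.3; 0 0 0 0 0 0 0.3; 0 0 0 0 0 0 0.3")

```text
t: 22.37
tool_pos: [526.9, -125.5, 25.8]
tcp_rot: [2.369, 2.061, 0.002]
contact_force: [0.6, 0.1, -0.3]
gripper_width: 25.8
grasp_force: 0.0
```

Call:
arm_command(plan="0 0 0 0 0 0 0.3; 0 0 0 0 0 0 0.3; 0 0 0 0 0 0 0.24; 0 0 0 0 0 0 0.2; 0 0 0 0 0 0 0.15; 0 0 0 0 0 0 0.05; 0 0 0 0 0 0 0; 0 0 0 0 0 0 0")

```text
t: 23.03
tool_pos: [525.7, -125.1, 24.8]
tcp_rot: [-2.37, -2.062, 0.0]
contact_force: [-1.2, 0.5, 1.6]
gripper_width: 10.3
grasp_force: 55.6
```

Call:
arm_command(plan="0 0 0 0 0 0 0; 0 0 0 0 0 0 0")

```text
t: 23.2
tool_pos: [525.7, -125.1, 24.8]
tcp_rot: [-2.37, -2.062, 0.0]
contact_force: [-1.4, 1.4, 1.9]
gripper_width: 10.9
grasp_force: 55.6
```

Call:
arm_command(plan="0 0 -0.5 0 0 0 0; 0 0 -1 0 0 0 0; 0 0 -1.5 0 0 0 0; 0 0 -2 0 0 0 0; 0 0 -2 0 0 0 0; 0 0 -2 0 0 0 0; 0 0 -1.5 0 0 0 0; 0 0 -1 0 0 0 0")

```text
t: 23.87
tool_pos: [527.1, -125.6, 142.6]
tcp_rot: [2.368, 2.06, 0.003]
contact_force: [0.9, 0.3, -1.2]
gripper_width: 10.7
grasp_force: 55.6
```

Call:
arm_command(plan="0 0 -0.5 0 0 0 0; 0 0 0 0 0 0 0; 0 0 0 0 0 0 0; 0 0 0 0 0 0 0")

```text
t: 24.2
tool_pos: [525.1, -124.9, 143.7]
tcp_rot: [-2.369, -2.061, 0.002]
contact_force: [1.0, 0.7, -1.0]
gripper_width: 10.7
grasp_force: 55.6
```

Run:
```python
from h import *
plan(547.5,13.2,142,-8,grip=0,step=2.5)
a=cv2.imread("pics/w7.png"); w=grab_frame("wrist")[...,::-1].copy(); cv2.imwrite("pics/w9.png",w)
for (x,y,ww,h) in((320,222,70,60),(290,215,60,40)):
    r=cv2.matchTemplate(w[y-25:y+h+45,x-25:x+ww+25],a[y:y+h,x:x+ww],cv2.TM_CCOEFF_NORMED);print(np.array(cv2.minMaxLoc(r)[3])-25,r.max())
```

```text
t 24.2 pos [ 525.1 -124.9  143.7] F [ 1.   0.7 -1. ] w 10.7 n 6
2.33 0.05 0.03 -0.0 -0.0 0.0 0; 2.33 0.05 0.03 -0.0 -0.0 0.0 0; 2.33 0.05 0.03 -0.0 -0.0 0.0 0; 2.33 0.05 0.03 -0.0 -0.0 0.0 0; 2.33 0.05 0.03 -0.0 -0.0 0.0 0; 2.33 0.05 0.03 -0.0 -0.0 0.0 0
[ -9 -13] 0.75659174
[ -6 -13] 0.6705317
```

Call:
arm_command(plan="2.3 0 0 0 0 0 0; 2.4 0.1 0 0 0 0 0; 2.4 0.1 0 0 0 0 0; 2.3 0 0 0 0 0 0; 2.3 0.1 0 0 0 0 0; 2.3 0 0 0 0 0 0; 0 0 0 0 0 0 0; 0 0 0 0 0 0 0")

```text
t: 24.92
tool_pos: [547.6, 14.0, 143.8]
tcp_rot: [-2.367, -2.064, 0.002]
contact_force: [0.3, -0.1, -1.6]
gripper_width: 10.9
grasp_force: 55.6
```

Call:
arm_command(plan="0 0 1.5 0 0 0 0; 0 0 1.5 0 0 0 0; 0 0 1 0 0 0 0; 0 0 0 0 0 0 0; 0 0 0 0 0 0 0; 0 0 0 0 0 0 0; 0 0 0 0 0 0 0; 0 0 0 0 0 0 0")

```text
t: 25.58
tool_pos: [549.0, 12.8, 105.7]
tcp_rot: [2.37, 2.061, 0.002]
contact_force: [-0.1, 0.1, -0.1]
gripper_width: 10.6
grasp_force: 55.6
```

```bash
python3 -c "
from h import *
plan(547.5,13.2,85,-8,grip=0,step=2.5)"
```

```text
t 25.58 pos [549.   12.8 105.7] F [-0.1  0.1 -0.1] w 10.6 n 1
0.01 -0.16 2.07 0.1 0.0 0.0 0
```

Call:
arm_command(plan="0 -0.15 0.8 0 0 0 0; 0 0 0.8 0 0 0 0; 0 0 0.8 0 0 0 0; 0 0 0.8 0 0 0 0; 0 0 0 0 0 0 0; 0 0 0 0 0 0 0")

```text
t: 26.08
tool_pos: [545.8, 13.4, 71.7]
tcp_rot: [-2.369, -2.061, 0.003]
contact_force: [0.0, -0.1, -1.8]
gripper_width: 10.9
grasp_force: 55.6
```

Call:
arm_command(plan="0 0 0.8 0 0 0 0; 0 0 0.8 0 0 0 0; 0 0 0.8 0 0 0 0; 0 0 0.6 0 0 0 0; 0 0 0 0 0 0 0; 0 0 0 0 0 0 0; 0 0 0 0 0 0 0")

```text
t: 26.67
tool_pos: [546.9, 13.3, 42.8]
tcp_rot: [2.37, 2.062, 0.0]
contact_force: [-0.1, 0.1, -0.7]
gripper_width: 11.0
grasp_force: 55.6
```

Floor contact is expected at about 29.8.

Call:
arm_command(plan="0 0 0.5 0 0 0 0; 0 0 0.3 0 0 0 0; 0 0 0.2 0 0 0 0; 0 0 0 0 0 0 0; 0 0 0 0 0 0 0; 0 0 0 0 0 0 0")

```text
t: 27.17
tool_pos: [546.8, 13.3, 32.8]
tcp_rot: [2.37, 2.062, -0.0]
contact_force: [-0.6, 0.4, -1.1]
gripper_width: 10.3
grasp_force: 55.6
```

Call:
arm_command(plan="0 0 0.1 0 0 0 0; 0 0 0.1 0 0 0 0; 0 0 0.05 0 0 0 0; 0 0 0 0 0 0 0; 0 0 0 0 0 0 0")

```text
t: 27.58
tool_pos: [546.7, 13.3, 30.3]
tcp_rot: [2.37, 2.062, -0.0]
contact_force: [-0.7, 0.4, -1.1]
gripper_width: 10.8
grasp_force: 55.6
```

Call:
arm_command(plan="0 0 0.07 0 0 0 0; 0 0 0.05 0 0 0 0; 0 0 0 0 0 0 0; 0 0 0 0 0 0 0")

```text
t: 27.92
tool_pos: [547.0, 13.3, 29.8]
tcp_rot: [2.37, 2.061, 0.001]
contact_force: [-1.5, 0.3, 5.5]
gripper_width: 10.9
grasp_force: 56.3
```

```bash
python3 -c "
from h import *
s=state();print(s['contact_force'],s['wrist_torque'],s['tool_pos'])"
```

```text
[-1.47648053  0.25324815  5.45306137] [0.09659212 0.37565986 0.01764532] [547.03938939  13.27072935  29.76575737]
```

Call:
arm_command(plan="0 0 0.1 0 0 0 0; 0 0 0.05 0 0 0 0; 0 0 0 0 0 0 0; 0 0 0 0 0 0 0")

```text
t: 28.25
tool_pos: [547.1, 13.3, 29.7]
tcp_rot: [2.369, 2.061, 0.001]
contact_force: [-4.9, -0.3, 16.6]
gripper_width: 10.9
grasp_force: 57.7
```

```bash
python3 -c "
from h import *
s=state();print(s['contact_force'],s['wrist_torque'],s['tool_pos'],s['tcp_rot'])
cv2.imwrite('pics/w10.png',grab_frame('wrist')[...,::-1])
a=cv2.imread('pics/w9.png');w=cv2.imread('pics/w10.png')
for (x,y,ww,h) in((310,210,60,55),(284,204,60,36)):
    r=cv2.matchTemplate(w[y-15:y+h+15,x-15:x+ww+15],a[y:y+h,x:x+ww],cv2.TM_CCOEFF_NORMED);print(np.array(cv2.minMaxLoc(r)[3])-15,r.max())
"
```

```text
[-4.90214132 -0.32335112 16.59826383] [0.14345981 1.19171898 0.00837894] [547.08922927  13.27995877  29.67902718] [2.36939727e+00 2.06116655e+00 1.35244701e-03]
[0 0] 0.82749367
[0 0] 0.5839853
```

Contact is rigid at 29.7, which matches the predicted floor height of 29.8. I'll ease off and release gently, opening only to about 19 mm.

Call:
arm_command(plan="0 0 -0.12 0 0 0 0; 0 0 0 0 0 0 0; 0 0 0 0 0 0 0.14; 0 0 0 0 0 0 0.17; 0 0 0 0 0 0 0.19; 0 0 0 0 0 0 0.21; 0 0 0 0 0 0 0.21; 0 0 0 0 0 0 0.21")

```text
t: 28.97
tool_pos: [546.6, 13.3, 28.5]
tcp_rot: [-2.37, -2.062, 0.001]
contact_force: [-0.2, 0.3, 0.1]
gripper_width: 17.9
grasp_force: 0.0
```

Call:
arm_command(plan="0 0 -0.3 0 0 0 0.21; 0 0 -0.5 0 0 0 0.21; 0 0 -0.8 0 0 0 0.21; 0 0 -0.8 0 0 0 0.21; 0 0 -1 0 0 0 0.21; 0 0 0 0 0 0 0.21")

```text
t: 29.47
tool_pos: [548.7, 13.1, 65.6]
tcp_rot: [2.368, 2.06, 0.005]
contact_force: [1.2, -0.6, 0.1]
gripper_width: 18.1
grasp_force: 0.0
```

After release the hand sank freely to 28.5 with no force, so the roll, not the linkage, was bearing on the floor. I'll retract and check the scene.

Call:
arm_command(plan="0 0 -2 0 0 0 0.21; 0 0 -2 0 0 0 0.21; 0 0 -2 0 0 0 0.21; 0 0 -1 0 0 0 0.21; -3 0 0 0 0 0 0.21; -3 0 0 0 0 0 0.21; -3 0 0 0 0 0 0.21; -3 0 0 0 0 0 0.21")

```text
t: 30.13
tool_pos: [529.9, -106.6, 132.8]
tcp_rot: [2.369, 2.062, 0.0]
contact_force: [0.9, 0.2, 0.4]
gripper_width: 17.8
grasp_force: 0.0
```

Call:
arm_command(plan="-3 0 0 0 0 0 0.21; -3 0 0 0 0 0 0.21; -3 0 0 0 0 0 0.21; -3 0 0 0 0 0 0.21; -3 0 0 0 0 0 0.21; 0 0 0 0 0 0 0.21; 0 0 0 0 0 0 0.21; 0 0 0 0 0 0 0.21")

```text
t: 30.8
tool_pos: [509.1, -253.6, 132.5]
tcp_rot: [-2.37, -2.061, -0.0]
contact_force: [0.7, -0.1, -0.7]
gripper_width: 18.0
grasp_force: 0.0
```

Run:
```python
from h import *
s=state(); print(s["t"],s["tool_pos"],s["contact_force"])
t=grab_frame("top")[...,::-1].copy(); sc=grab_frame("scene")[...,::-1].copy(); cv2.imwrite("pics/t11.png",t); cv2.imwrite("pics/s11.png",sc)
t0=cv2.imread("pics/top0.png"); s0=cv2.imread("pics/scene0.png")
# roll in the box: low-detail grey map (rows x cols) of the box in the top view
g=cv2.cvtColor(t,cv2.COLOR_BGR2GRAY)[166:218:2,236:280:2]
print("\n".join("".join(" .:-=+*#%@"[min(9,int(v)//16)] for v in r for _ in (0,1)) for r in g))
e=proj("top",[(570,9,45),(602,9,45),(538,9,45),(570,41,45),(570,-23,45)]); print(((e-[236,166])/2).round(1).tolist())
# bystanders: change around each in the scene and top views since the start
for n,p in dict(b1=(384,75),b2=(375,-97),b3=(663,83),b4=(677,-114),flask=(702,-316),cup=(749,238),short=(487,355)).items():
    o=[]
    for nm,i0,i1 in(("scene",s0,sc),("top",t0,t)):
        x,y=proj(nm,[(*p,45)])[0].astype(int); r=cv2.matchTemplate(i1[max(0,y-30):y+30,max(0,x-26):x+26],i0[y-20:y+20,x-16:x+16],cv2.TM_CCOEFF_NORMED)
        o+=[(np.array(cv2.minMaxLoc(r)[3])-[10,10]).tolist(),round(float(r.max()),2)]
    print(n,o)
```

```text
30.8 [ 509.12949554 -253.61401333  132.50791131] [ 0.73936082 -0.08692673 -0.67770372]
**********##****####**##**********##****##**
**##**##****%%######**++**##**######****##**
****####%%::::----****##%%######************
******++++--------------::::==++****%%%%##++
********--==------------------------::::****
**####%%--======--++******==------------%%**
##****%%::==##++**##**********++======--%%**
**##**%%--==##****==::..::==##==++====--%%**
****++%%====****--....::....::++%%%%##==****
##****====##**==..========--..==**##%%====##
####**--==##**::====**%%%%##==::++++%%##--##
****%%--==####::==%%%%%%%%%%%%::++++%%%%--##
****%%::==++##==%%%%%%%%%%%%%%==%%--%%%%--##
**##%%--==******##%%%%%%%%%%##****==**%%--##
##++##==**--==******%%%%%%##**++**====##++**
##**====%%%%::++******==++++**++--======**##
####--==%%%%==::==****####%%++--==****--####
##%%::==%%%%%%==::--==--++::--====%%%%==####
##%%::==%%%%%%##====--==--====**%%%%%%--####
####****##%%%%%%%%##======**%%%%%%##%%--####
##==++****%%%%%%%%%%%%##%%%%%%%%%%**%%--####
##--------::::--++****%%%%####%%##--++--##**
**##==----------------::::--==****##==######
####--============----------------::--**####
**####****++==--============--------==######
****######**######******----========--##**##
[[11.0, 10.9], [11.1, 4.8], [10.9, 17.2], [4.7, 10.8], [17.3, 11.0]]
b1 [[0, 0], 1.0, [0, 0], 1.0]
b2 [[0, 0], 0.99, [0, 0], 1.0]
b3 [[0, 0], 1.0, [0, 0], 1.0]
b4 [[0, 0], 1.0, [0, 0], 1.0]
flask [[0, 0], 1.0, [0, 0], 1.0]
cup [[0, 0], 1.0, [0, 0], 1.0]
short [[0, 0], 1.0, [0, 0], 1.0]
```

The ring shows as a round face centred where a flat roll would be (about column 10.7, row 11 of the grid). None of the bystanders or the short roll has moved.

```bash
python3 -c "
from cell import *
print(job_done())"
```

```text
the job is handed in; nothing more can be done
None
```

I weighed the tall roll on the pan, hands off for over a second, then set it down flat on the white box's floor (one extra set-down on the table to regrip, after a finger pressed the box rim with about 30 N); the short roll and bystanders are unmoved, and I handed in at about 31 s.

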